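# Zero the comparator on its master bar and swap in the spacer

### The job

Zero the bench comparator on the master bar that lies in it: turn the cam lever, which raises the table, until the needle stands on the bold zero mark at the top of the dial, without running far past it, and let go. Then, leaving the lever where it is, slide the master out and lay it flat on the empty rest pad, and slide the spacer bar from the other pad into its place, flat on the table, square under the plunger and pushed up to the stop, so that the needle shows its deviation. Do not disturb the other things on the bench.

Things in the scene. Friction and masses are not known exactly. Their poses are not given: they have to be found in the camera images.
- comparator: bench comparator, grey base plate 145 x 100 x 14 mm, fixed. Origin at the base's underside straight below the plunger; x points from the open front to the column, y left, z up. Column 28 mm thick, 240 mm high, at x = +80 mm. Cam pivot at x = -30, y = +100 mm, on a lug at its left front corner
- dial_mid (a point): middle of the dial, 36 mm before (-x) and 165 mm above the comparator's origin (head's true height +-3 mm). Round, 84 mm wide, facing the front, rim to x = -39 mm, lowest edge 124 mm above the bench: an upright gripper at the bar's outer end would hit it, so the hand must lean back toward the front by 30 to 45 degrees. Axes as the comparator's
- plunger_nominal (a point): fixed point on the plunger's line, 76 mm above the bench: where the ball tip (10 mm radius) of the sprung plunger nominally hangs. It lifts up to 14 mm against 2 to 5 N. The head was clamped by hand, so the true tip is up to 3 mm higher or lower, which only the needle tells. Axes as the comparator's
- table_top (a point): on the lifting table's face straight below the plunger; axes as the comparator's; 32 mm above the bench with the lever at 0. The face spans x = -20 to +45, y = -35 to +35 mm. A stop plate 56 mm wide, 18 mm high crosses its far end, face at x = +45 mm. A bar against the stop has its centre at x = -10 mm and overhangs the front edge by 45 mm: hold it there
- cam_lever (a joint): cam lever angle about its upright pivot, rad: 0 at the start, 1.6 at the end stop, growing clockwise from above (the knob starts before the comparator and moves to its left). Each rad lifts the table 12 mm. Turns with 0.3 N m (5 N at the knob) and stays where left. The needle reaches zero somewhere between 0.5 and 1.15 rad
- cam_axis (a point): point on the lever's pivot, 40 mm above the bench; axes turn with the lever
- lever_knob (a point): on the axis of the lever's upright round black knob, 65 mm from the pivot, 66 mm above the bench. The knob is 20 mm thick and runs from 38 to 88 mm above the bench; seen from above, with the lever at 0, its direction from the pivot is 190 degrees anticlockwise from the comparator's x axis
- needle (a joint): angle of the needle on the dial, rad, growing clockwise as seen from the front: 0 at rest (pointing up and left, plunger free), 1.2 straight up on the bold zero mark, 2.8 at the end of its travel. 0.2 rad for each mm that the plunger is lifted (one dial division)
- master: master bar, plain steel, 110 (x) x 34 (y) x 40 (z) mm, 0.3 kg, a fine groove across each side near both ends; end edges bevelled, 12 x 12 mm above and 6 x 6 mm below. Starts in the comparator against the stop. Origin at the centre of its underside, x along its length
- part: spacer bar to be measured, aluminium, 110 (x) x 34 (y) x 42 (z) mm, 0.25 kg, two screw holes in its top, the master's bevels (they lift the plunger as the bar slides in). Starts on a rest pad. 2 mm thicker than the master, so it should read about 0.4 rad past zero. Origin at the centre of its underside, x along its length
- pad_part: rest pad under the spacer bar, grey with a rubber top, 134 (x) x 62 (y) x 10 (z) mm, fixed, lying slantwise (its x ahead and to the left of the robot); a tray of small parts 30 mm high stands beyond it. Origin at the centre of its underside, so its top is at z = +10 mm
- pad_free: the empty rest pad, the same make and size, beside the other, fixed; the master bar goes here, along it. Beyond the pads stands a fixed clear bucket, 235 mm wide at its rim and 210 mm high, its middle 0.70 m ahead and 0.15 m right of the robot's base: keep the hand clear of it
- spare_bottle: bystander: small bottle, 48 mm wide, 117 mm tall, on the left. Origin at the centre of its underside
- petri_dish: bystander: flat round dish 89 mm wide, 15 mm high, near the bench edge. Origin at the centre of its underside
- reagent_bottle: bystander: brown bottle 28 mm wide, 61 mm tall, left of the pads. Origin at the centre of its underside
- timer: bystander: countdown timer, 62 mm tall, on the left. Origin at the centre of its underside

How it is judged:
On the way, in this order (a step that is already met when the one before it is completed fails the run):
1. the master lies seated under the plunger with the needle on zero (within 0.25 rad, or 1.25 mm), hands off (value of joint needle between 0.95 and 1.45 rad and horizontal distance between master and table_top below 0.02 m and contact force between the fingers and anything else below 0.1 N), for 0.3 s.
2. the master has been taken out and the needle is back at rest (value of joint needle below 0.2 rad and horizontal distance between master and table_top above 0.12 m), for 0.1 s.
At the end, for the whole second after the job is handed in: Spacer flat on the table (3 mm), within 6 mm of the stop, 12 mm of the middle line and 0.12 rad of square; needle at 1.25 to 1.95 rad, about 0.4 past zero; master flat and at rest on the pad that was empty, within 30 mm along, 20 mm across and 0.3 rad of it (x of part in the frame of table_top between -0.016 and -0.006 m and y of part in the frame of table_top between -0.012 and 0.012 m and z of part in the frame of table_top between -0.003 and 0.003 m and angle between the x axis of part and the x axis of table_top, either way round below 0.12 rad and value of joint needle between 1.25 and 1.95 rad and x of master in the frame of pad_free between -0.03 and 0.03 m and y of master in the frame of pad_free between -0.02 and 0.02 m and z of master in the frame of pad_free between 0.006 and 0.014 m and angle between master's own z axis and vertical below 0.1 rad and angle between the x axis of master and the x axis of pad_free, either way round below 0.3 rad and linear speed of each of master, part below 0.02 m/s); the robot touches nothing.
It fails at once if with the master in place the needle is run more than 0.7 rad (3.5 mm) past the zero mark (value of joint needle above 1.9 rad and horizontal distance between master and table_top below 0.03 m).
It fails at once if a bystander is shifted by more than 30 mm (distance of any of spare_bottle, petri_dish, reagent_bottle, timer from where it was at the start of the episode above 0.03 m).
It also fails if it takes over 72 s, if anything falls off the work surface, if the arm or the gripper's body presses on something with over 40 N, if the wrist force passes 120 N, or if a joint passes its speed limit or range.

### The arm

A 6-joint arm with a two-finger parallel gripper is mounted at the origin on a cart in front of the work surface, level with it; the furniture and walls round the work are solid. World frame = base frame: x ahead of the robot, y to its left, z up, the work surface at z = 0. Lengths are in m, angles in rad, forces in N, time in s.
With the tool pointing down it reaches from about 0.25 to 0.725 m from the base axis. Payload 4 kg.
Tool frame: the origin (TCP) lies at the very end of the fingers, on their centre line; the grasp point (between the pads) lies 19 mm behind it; z points along the fingers, y is the line along which they close (so a half turn about z gives the same grasp; the last joint's range is limited). The gripper opens to 85 mm and grips with 20 to 120 N. Pads are 22 mm wide; open, the fingers measure 114 mm over their backs; the gripper's body (76 mm by 85 mm) begins 54 mm behind the grasp point. The pads swing forward as they close: fully open they stand 13 mm farther back than shut.
Start: joints at [-1.306, 0.241, 0.005, 1.335, 0, 1.571], TCP at [0.131, -0.483, 0.231] pointing down, gripper open.
Joint ranges: [-2.72, 2.72], [-1.05, 1.87], [-1.09, 1.28], [-1.99, 2.15], [-1.42, 1.44], [-3.14, 3.14]. Speed limits (rad/s): [2.79, 2.79, 3.14, 3.14, 3.14, 3.14].

### API

Orientations are given as a unit quaternion [x, y, z, w].
In Python, from workcell import bot, vision, workorder gives the robot as it stands.
- The arm moves only by the shell command python3 -m creep 'ROWS' [OPENING]. ROWS is JSON, a list of rows, each a list of 2 entries, a list of its own where there are three numbers: the shift along the tool's x, y, z in mm, then the turn, a rotation vector about the tool's x, y, z in rad. In form: [[[dx, dy, dz], [wx, wy, wz]], ...]. A call has 1 to 12 rows; each row shifts and turns the commanded pose from where the row before left it, along the tool's axes as they then stand; what a row does not reach is not made up. A row lasts 1/8 s, in which the tool goes at most 62.5 mm and 10.7 degrees, less where a joint would pass 70% of its speed; a pose out of reach is approached as far as the arm can. A call is refused whole if a number of a shift passes 62.5 or a number of a turn 0.188, either way. A call with a gripper value outside its range is refused whole. OPENING is the finger opening in mm, from 0 to 85.4, set as the call begins (- or left out, the last holds). The fingers move at their own pace and stop on an object; the grip force is fixed at half the most. Time passes only in rows, so rows that do not move let the fingers close. It gives the time, the measured TCP pose, the force, the opening and the grip force at its end, in the units of the state.
- bot.get_obs(): the state, without advancing time (a new reading comes with each control period).
- vision.camera(name): name is "scene" or "top" or "wrist"; returns a dict with "image" (420x560x3 uint8, blue, green, red), "z_map" (420x560 float32, m along the optical axis (not along the pixel's ray), 0 where there is no reading), "K" (3x3 intrinsics, pixels), "rvec" (rotation vector, rad) and "tvec" (3), from world to camera coordinates, as OpenCV has them; the wrist camera has in their place "tool_from_camera" (4x4, takes a point from camera to tool coordinates, whose origin is the TCP and whose axes are the flange's). Camera axes: x right, y down, z forward; pixel columns grow to the right and rows downward; lengths in m; the calibration is good to about 2 mm. A picture is of the moment at which its call begins: read the wrist's pose just before it.
- workorder.job_done(): hands the job in; it is judged then, once.
Trained networks look in a picture, given as the dict that the camera call returned (one of the last four; its "shot" number tells which), for a name from the list of things; names that differ only in an ending like _2 or _b are one class to them, and where a whole thing is asked for, a point or a joint stands for the part that bears it (a point fixed in the world has none). Each returns a list of dicts, best first, with "score" (0 to 1); they miss things now and then, are a little off and sometimes report something else, mostly with a low value. They report only what shows in the picture. A call takes as long as a camera call.
- vision.spot_in(picture, query): "position" ([column, row] in pixels, amid what is visible of it).
- vision.place_of(picture, query): "position" ([column, row] in pixels: a listed point, or the origin of a listed thing).
The state is a dict: "clock": time; "joint_pos": joint angles; "joint_vel": joint speeds; "tau": joint torques, N m; "eef_pos": TCP position; "tool_rot": TCP orientation; "ft_force": force on the tool from outside, world axes, zero at the start; "ft_torque": the same for the moment, N m; "grip_width": finger opening in m; "grasp_force": force on a finger pad.
Only numpy, scipy, OpenCV 4.12 (cv2) and the standard library are available. Lean on these libraries where they do the work, as an engineer would, in place of code of your own. Each camera call takes 0.05 s, during which the arm holds its last target. There are 200 camera calls.

## Working session

There is one attempt and no reset: what is moved stays moved. The work goes in short steps, Python scripts to look and compute and a shell command to move; the robot and the scene stay as the last step left them, time stands still between calls to the robot, and variables do not carry over. Pictures are saved under pics/ and viewed, at most 10 in all, crops included, and the job is handed in when it is done.

```bash
ls; mkdir -p pics
cat > h.py <<'E'
import numpy as np, cv2
from scipy.spatial.transform import Rotation as R
from workcell import bot, vision, workorder
def ray(p,uv):
    Rm=cv2.Rodrigues(np.array(p['rvec'],float))[0]; t=np.array(p['tvec'],float).ravel()
    d=Rm.T@(np.linalg.inv(p['K'])@[uv[0],uv[1],1]); c=-Rm.T@t
    return c,d
def atz(p,uv,z):
    c,d=ray(p,uv); return c+d*(z-c[2])/d[2]
def cloud(p):
    Z=p['z_map']; v,u=np.mgrid[:Z.shape[0],:Z.shape[1]]
    P=np.stack([u*Z,v*Z,Z],-1)@np.linalg.inv(p['K']).T
    Rm=cv2.Rodrigues(np.array(p['rvec'],float))[0]
    return (P-np.array(p['tvec']).ravel())@Rm
def proj(p,X):
    return cv2.projectPoints(np.array(X,float).reshape(-1,1,3),np.array(p['rvec'],float),np.array(p['tvec'],float),p['K'],None)[0].reshape(-1,2)
E
python3 - <<'E'
from h import *
for n in ('scene','top'):
    p=vision.camera(n); cv2.imwrite(f'pics/{n}0.png',p['image'])
    c,_=ray(p,(0,0)); print(n,c.round(3))
    zs=dict(comparator=0,dial_mid=.165,plunger_nominal=.076,table_top=.032,cam_axis=.04,lever_knob=.066,master=.032,part=.01,pad_part=0,pad_free=0,spare_bottle=0,petri_dish=0,reagent_bottle=0,timer=0)
    for q,z in zs.items():
        for d in vision.place_of(p,q)[:2]:
            print(q,round(d['score'],2),np.round(d['position'],1),atz(p,d['position'],z).round(4))
o=bot.get_obs(); print(o['clock'],o['eef_pos'],o['tool_rot'],o['grip_width'])
E
```

```text
pics
scene [-0.293  0.479  0.632]
comparator 0.76 [336.6 225.9] [ 0.535  -0.4008  0.    ]
lever_knob 0.63 [206.7 325.3] [0.3246 0.1546 0.066 ]
part 0.66 [272.9 277.9] [ 0.4331 -0.0864  0.01  ]
pad_part 0.81 [273.3 274.8] [ 0.4545 -0.1044  0.    ]
pad_part 0.34 [133.3 313.3] [0.5307 0.2175 0.    ]
pad_free 0.76 [274.2 262.6] [ 0.4959 -0.1402  0.    ]
spare_bottle 0.68 [131.9 310.8] [0.5407 0.2163 0.    ]
spare_bottle 0.28 [232.3 305.4] [0.4182 0.0388 0.    ]
timer 0.74 [204.7 328.1] [0.3917 0.1245 0.    ]
top [ 0.341 -0.118  1.206]
comparator 0.69 [377.6 197.2] [ 0.5487 -0.4103  0.    ]
dial_mid 0.97 [403.1 195.1] [ 0.5243 -0.436   0.165 ]
plunger_nominal 0.74 [382.2 192.4] [ 0.5488 -0.4054  0.076 ]
table_top 0.55 [381.3 195.4] [ 0.5482 -0.4135  0.032 ]
cam_axis 0.62 [360.5 223.4] [ 0.4674 -0.3478  0.04  ]
cam_axis 0.61 [201.8 254. ] [0.3913 0.1006 0.04  ]
lever_knob 0.5 [382.9 239.6] [ 0.4183 -0.4025  0.066 ]
master 0.81 [383.3 195.6] [ 0.5475 -0.4192  0.032 ]
part 0.89 [274.6 233.3] [ 0.4474 -0.1034  0.01  ]
pad_part 0.88 [272.1 238.4] [ 0.4335 -0.0957  0.    ]
pad_free 0.64 [285.1 210.6] [ 0.5145 -0.1355  0.    ]
spare_bottle 0.64 [163.7 207. ] [0.5328 0.2201 0.    ]
petri_dish 0.4 [350.3 261.9] [ 0.3604 -0.3207  0.    ]
reagent_bottle 0.52 [225.2 242.2] [0.4256 0.0405 0.    ]
timer 0.72 [199.3 257. ] [0.3845 0.1153 0.    ]
timer 0.53 [271.6 235.3] [ 0.4426 -0.0945  0.    ]
1.5 [ 0.13085149 -0.48257807  0.2313054 ] [ 9.91248690e-01  1.32007704e-01 -1.62246901e-05 -4.82470014e-06] 0.0852889116406508
```

View pics/top0.png

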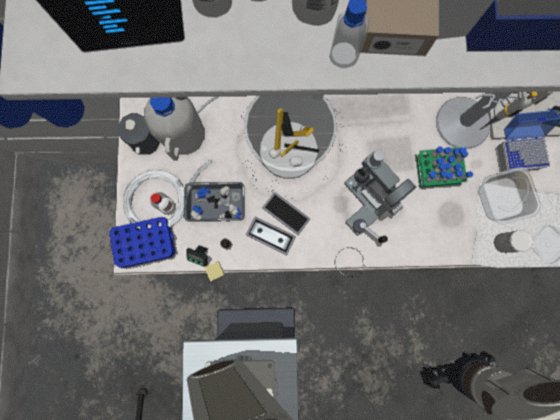

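View pics/scene0.png

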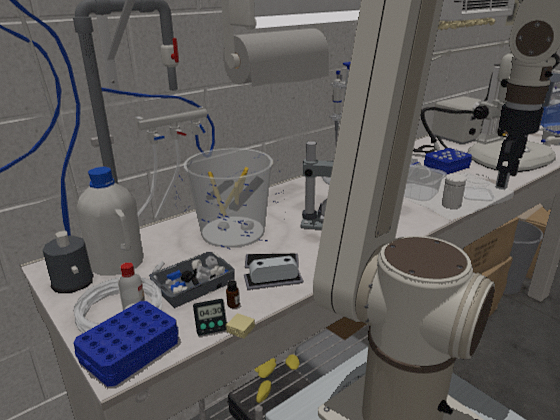

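The top view shows the comparator at about (380,195), with its column at (375,160) and the lever knob at (382,240). The spacer on its pad is at (271,235) and the free pad at (287,212). In the scene view the arm hides the comparator.

Run:
```python
from h import *
o=bot.get_obs(); print(o['clock'])
p=vision.camera('wrist'); print(p['tool_from_camera'].round(3), p['K'].round(1))
t=vision.camera('top'); P=cloud(t); X=P.reshape(-1,3); img=t['image'].reshape(-1,3)
# bars/pads from depth: points in pad area 
def rect(m,name):
    Q=X[m][:,:2].astype(np.float32)
    if len(Q)<5: print(name,len(Q));return
    r=cv2.minAreaRect(Q*1000); print(name,len(Q),np.round(r,1) if 0 else r)
reg=(X[:,0]>.36)&(X[:,0]<.6)&(X[:,1]<-.03)&(X[:,1]>-.22)
rect(reg&(X[:,2]>.035)&(X[:,2]<.065)&(X[:,0]<.5),'part top')
dark=img.max(1)<70
rect(reg&dark&(X[:,2]<.02)&(X[:,0]>.46)&(X[:,0]<.56),'free dark')
c=(np.hypot(X[:,0]-.55,X[:,1]+.41)<.2)
rect(c&(X[:,2]>.225)&(X[:,2]<.26),'column top')
for a,b in((.075,.1),(.055,.075)): rect(c&(X[:,2]>a)&(X[:,2]<b)&(X[:,0]<.47),f'knob {a}')
rect(c&(X[:,2]>.135)&(X[:,2]<.215),'head')
```

```text
1.5
[[ 0.    -0.947 -0.32   0.082]
 [ 1.    -0.     0.001  0.001]
 [-0.001 -0.32   0.947 -0.142]
 [ 0.     0.     0.     1.   ]] [[334.1   0.  282. ]
 [  0.  334.1 216.3]
 [  0.    0.    1. ]]
part top 480 ((438.9004211425781, -89.84188842773438), (109.09686279296875, 34.18622970581055), 63.01116180419922)
free dark 658 ((486.9128723144531, -122.16096496582031), (118.95053100585938, 96.1898193359375), 51.92460632324219)
column top 120 ((610.4400634765625, -359.75750732421875), (26.34414291381836, 26.776283264160156), 58.309268951416016)
knob 0.075 46 ((418.85223388671875, -400.2411193847656), (18.098020553588867, 16.555583953857422), 84.64900970458984)
knob 0.055 9 ((417.629638671875, -393.47808837890625), (14.605599403381348, 4.44691801071167), 17.091032028198242)
head 1286 ((581.850830078125, -341.1310729980469), (246.04200744628906, 111.49211120605469), 62.37098693847656)
```

```bash
python3 -m creep '[[[0,0,-20],[0,0,-0.18]],[[0,0,-20],[0,0,-0.18]]]' 40
python3 - <<'E'
from h import *
o=bot.get_obs(); print(o['clock'],np.round(o['joint_pos'],3), R.from_quat(o['tool_rot']).as_matrix().round(3))
E
cat >> h.py <<'E'
yaw=np.radians(38.9); O=np.array([.5482,-.410,0])
def Rc(a,yw=None):   # leaned hand, camera to the front; a = lean
    yw=yaw if yw is None else yw
    s,c=np.sin(a),np.cos(a)
    M=np.array([[-c,0,s],[0,1,0],[-s,0,-c]])
    return R.from_euler('z',yw)*R.from_matrix(M)
def W(c,o=None,yw=None): return (O if o is None else o)+R.from_euler('z',yaw if yw is None else yw).apply(c)
def plan(pos,Rt,n=None,start=None):
    if start is None:
        b=bot.get_obs(); p0,R0=np.array(b['eef_pos']),R.from_quat(b['tool_rot'])
    else: p0,R0=start
    d=np.array(pos)-p0; w=(R0.inv()*Rt).as_rotvec()
    m=max(np.linalg.norm(d)*1000/60,np.linalg.norm(w)/.184)
    n=n or int(np.ceil(m)); print('n',n,'dist mm',round(np.linalg.norm(d)*1000,1),'rot',w.round(3),'total tool shift',(R0.inv().apply(d)*1000).round(1))
    Rk=R0; out=[]
    for k in range(n):
        out.append([[float(x) for x in (Rk.inv().apply(d/n)*1000).round(1)],[float(x) for x in (w/n).round(4)]]); Rk=Rk*R.from_rotvec(w/n)
    for i in range(0,n,12): print(str(out[i:i+12]).replace(' ',''))
    return np.array(pos),Rt
E
```

```text
clock: 1.85
eef_pos: [0.1308, -0.4823, 0.2716]
tool_rot: [0.951, 0.31, 0.0, -0.0]
ft_force: [0.7, -0.7, -0.6]
grip_width: 0.0518
grasp_force: 0.0
1.85 [-1.306  0.227  0.092  1.436  0.     1.205] [[ 0.808  0.59  -0.   ]
 [ 0.59  -0.808  0.001]
 [ 0.    -0.001 -1.   ]]
```

Run:
```python
from h import *
s=plan([.29,-.46,.28],Rc(0,np.radians(-52)))
plan(W([-.13,.04,.17]),Rc(np.radians(40)),start=s)
```

```text
n 9 dist mm 161.0 rot [-0.000e+00 -1.000e-03 -1.603e+00] total tool shift [141.7  75.8  -8.5]
[[[15.7,8.4,-0.9],[-0.0,-0.0001,-0.1781]],[[14.0,11.1,-0.9],[-0.0,-0.0001,-0.1781]],[[11.8,13.4,-0.9],[-0.0,-0.0001,-0.1781]],[[9.3,15.3,-0.9],[-0.0,-0.0001,-0.1781]],[[6.4,16.7,-0.9],[-0.0,-0.0001,-0.1781]],[[3.4,17.5,-0.9],[-0.0,-0.0001,-0.1781]],[[0.2,17.9,-0.9],[-0.0,-0.0001,-0.1781]],[[-3.0,17.6,-0.9],[-0.0,-0.0001,-0.1781]],[[-6.1,16.8,-0.9],[-0.0,-0.0001,-0.1781]]]
n 10 dist mm 171.8 rot [-0.552 -0.543 -1.516] total tool shift [-81.6 103.6 110. ]
[[[-8.2,10.4,11.0],[-0.0552,-0.0543,-0.1516]],[[-9.0,8.4,12.0],[-0.0552,-0.0543,-0.1516]],[[-9.4,6.3,12.9],[-0.0552,-0.0543,-0.1516]],[[-9.5,4.2,13.7],[-0.0552,-0.0543,-0.1516]],[[-9.2,2.0,14.4],[-0.0552,-0.0543,-0.1516]],[[-8.5,-0.2,14.9],[-0.0552,-0.0543,-0.1516]],[[-7.5,-2.2,15.3],[-0.0552,-0.0543,-0.1516]],[[-6.2,-4.1,15.5],[-0.0552,-0.0543,-0.1516]],[[-4.6,-5.8,15.5],[-0.0552,-0.0543,-0.1516]],[[-2.8,-7.2,15.3],[-0.0552,-0.0543,-0.1516]]]
```

```bash
python3 -m creep '[[[16,8,-1],[0,0,-0.178]],[[14,11,-1],[0,0,-0.178]],[[12,13,-1],[0,0,-0.178]],[[9,15,-1],[0,0,-0.178]],[[6,17,-1],[0,0,-0.178]],[[3,18,-1],[0,0,-0.178]],[[0,18,-1],[0,0,-0.178]],[[-3,18,-1],[0,0,-0.178]],[[-6,17,-1],[0,0,-0.178]]]' 45 && python3 -m creep '[[[-8,10,11],[-0.055,-0.054,-0.152]],[[-9,8,12],[-0.055,-0.054,-0.152]],[[-9,6,13],[-0.055,-0.054,-0.152]],[[-10,4,14],[-0.055,-0.054,-0.152]],[[-9,2,14],[-0.055,-0.054,-0.152]],[[-8,0,15],[-0.055,-0.054,-0.152]],[[-8,-2,15],[-0.055,-0.054,-0.152]],[[-6,-4,16],[-0.055,-0.054,-0.152]],[[-5,-6,16],[-0.055,-0.054,-0.152]],[[-3,-7,15],[-0.055,-0.054,-0.152]]]'
cat >> h.py <<'E'
def wrist(name):
    b=bot.get_obs(); T=np.eye(4); T[:3,:3]=R.from_quat(b['tool_rot']).as_matrix(); T[:3,3]=b['eef_pos']
    p=vision.camera('wrist'); C=np.linalg.inv(T@p['tool_from_camera'])
    p['rvec']=cv2.Rodrigues(C[:3,:3])[0]; p['tvec']=C[:3,3]
    cv2.imwrite(f'pics/{name}.png',p['image']); np.savez(f'{name}.npz',image=p['image'],z_map=p['z_map'],K=p['K'],rvec=p['rvec'],tvec=p['tvec'])
    return p
def comp(X): return R.from_euler('z',-yaw).apply(np.atleast_2d(X)-O)
E
python3 - <<'E'
from h import *
print(np.round(bot.get_obs()['joint_pos'],3))
p=wrist('w1')
for q,z in dict(dial_mid=.165,plunger_nominal=.076,lever_knob=.066,cam_axis=.04,master=.032,table_top=.032).items():
    for d in vision.place_of(p,q)[:1]: print(q,round(d['score'],2),np.round(d['position'],1),(comp(atz(p,d['position'],z))*1000).round(1))
E
```

```text
clock: 2.98
eef_pos: [0.2915, -0.4612, 0.2803]
tool_rot: [0.439, 0.899, 0.0, -0.0]
ft_force: [-0.0, 1.3, -0.1]
grip_width: 0.0458
grasp_force: 0.0
clock: 4.22
eef_pos: [0.4222, -0.4627, 0.1695]
tool_rot: [-0.314, 0.886, 0.113, 0.322]
ft_force: [-0.2, 0.9, -0.2]
grip_width: 0.0452
grasp_force: 0.0
[-1.138  0.644  0.275  1.401  0.672 -1.888]
dial_mid 0.72 [225.9 321.5] [[-43.7  -2.3 165. ]]
plunger_nominal 0.56 [239.8 237.4] [[-3.5 -2.8 76. ]]
lever_knob 0.81 [347.7 167.3] [[-95.4  85.8  66. ]]
cam_axis 0.88 [346.3 192.2] [[-27.8  98.4  40. ]]
master 0.65 [226.  323.4] [[509.2 -92.9  32. ]]
table_top 0.65 [487.3 235.2] [[ 72.  287.1  32. ]]
```

View pics/w1.png

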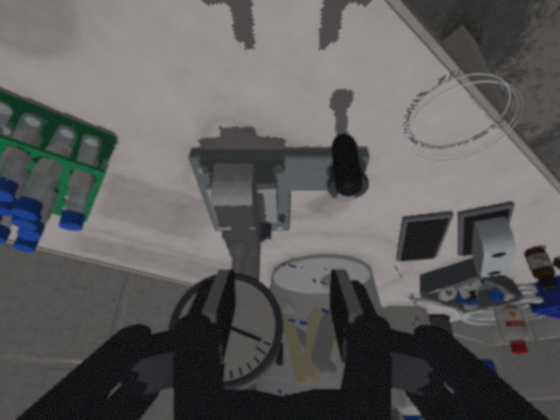

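Wrist view 1 is upside down, with the bench front at the top. The bar's end is at (235,185), the knob at (347,165), and the dial at (227,325) partly behind the fingers. I'll refine the comparator pose from depth.

Run:
```python
from h import *
p=np.load('w1.npz'); X=cloud(p).reshape(-1,3); C=comp(X)*1000
b=(np.abs(C[:,1])<30)&(C[:,0]>-85)&(C[:,0]<-5)
t=b&(C[:,2]>66)&(C[:,2]<78)&(C[:,0]<-35); print('top',t.sum(),C[t].min(0).round(1),C[t].max(0).round(1),np.median(C[t],0).round(1))
r=cv2.minAreaRect(C[t][:,:2].astype(np.float32)); print(r)
e=b&(C[:,2]>42)&(C[:,2]<56)&(C[:,0]<-50); print('end face',e.sum(),np.median(C[e],0).round(2),np.percentile(C[e],[2,98],axis=0).round(1), np.polyfit(C[e][:,1],C[e][:,0],1))
k=(np.hypot(C[:,0]+94,C[:,1]-88)<25)&(C[:,2]>80); print('knob top',k.sum(),C[k].mean(0).round(1),C[k].min(0).round(1),C[k].max(0).round(1))
f=(np.abs(C[:,1])<45)&(np.abs(C[:,0]+50)<12)&(C[:,2]<16)&(C[:,2]>2)
# base front edge
f=(np.abs(C[:,1])<70)&(np.abs(C[:,0]+50)<40)&(C[:,2]<17)&(C[:,2]>11); print('base top',f.sum(),np.percentile(C[f],[1,99],axis=0).round(1))
d=(np.hypot(C[:,1],C[:,2]-165)<44)&(np.abs(C[:,0]+38)<10); print('dial',d.sum(),np.percentile(C[d],[1,50,99],axis=0).round(1))
```

```text
top 807 [-60.2 -21.6  66. ] [-35.2  12.2  72.3] [-51.3  -4.3  70.9]
((-47.68862533569336, -4.721767425537109), (25.000011444091797, 33.78807830810547), 0.0692303404211998)
end face 552 [-65.41  -3.67  49.09] [[-66.5 -21.2  42.2]
 [-54.   12.1  55.7]] [ 6.06674035e-02 -6.47562901e+01]
knob top 481 [-98.8  83.5  84.9] [-105.2   74.6   80. ] [-88.   93.5  88.2]
base top 2186 [[-45.  -51.5  11.1]
 [-10.4  69.1  16.2]]
dial 5386 [[-40.1 -41.7 129.1]
 [-36.5  13.  168.4]
 [-34.5  36.3 205.2]]
```

```bash
sed -i 's/^yaw=.*/yaw=np.radians(38.9); O=np.array([.5507,-.4139,0])/' h.py
python3 - <<'E'
from h import *
s=plan(W([-.0833,.0886,.125]),Rc(np.radians(40)),3)
s=plan(W([-.0833,.0886,.052]),Rc(np.radians(40)),3,start=s)
# arc
pv=np.array([-.03,.1]); k0=None
for th in (0,.17,.34,.51,.68):
    a=np.radians(190)-th; k=pv+.065*np.array([np.cos(a),np.sin(a)])
    if k0 is not None:
        d=np.r_[k-k0,0]; print(th,(Rc(np.radians(40),0).inv().apply(d)*1000).round(1))
    k0=k
E
```

```text
n 3 dist mm 80.5 rot [-0.005 -0.004 -0.002] total tool shift [-6.8 46.  65.8]
[[[-2.3,15.3,21.9],[-0.0016,-0.0015,-0.0008]],[[-2.2,15.3,22.0],[-0.0016,-0.0015,-0.0008]],[[-2.2,15.3,22.0],[-0.0016,-0.0015,-0.0008]]]
n 3 dist mm 73.0 rot [0. 0. 0.] total tool shift [46.9 -0.  55.9]
[[[15.6,-0.0,18.6],[0.0,0.0,0.0]],[[15.6,-0.0,18.6],[0.0,0.0,0.0]],[[15.6,-0.0,18.6],[0.0,0.0,0.0]]]
0.17 [ 0.8 11.  -0.6]
0.34 [-0.7 11.   0.6]
0.51 [-2.1 10.7  1.8]
0.68 [-3.5 10.1  2.9]
```

```bash
python3 -m creep '[[[-2,15,22],[0,0,0]],[[-2,15,22],[0,0,0]],[[-2,16,22],[0,0,0]],[[16,0,19],[0,0,0]],[[16,0,19],[0,0,0]],[[15,0,18],[0,0,0]],[[0,0,0],[0,0,0]]]' && python3 -m creep '[[[0,0,0],[0,0,0]],[[0,0,0],[0,0,0]],[[0,0,0],[0,0,0]]]' 24
python3 - <<'E'
from h import *
b=bot.get_obs(); print((comp(b['eef_pos'])*1000).round(1))
E
```

```text
clock: 5.45
eef_pos: [0.429, -0.3965, 0.0498]
tool_rot: [-0.311, 0.887, 0.113, 0.321]
ft_force: [-0.5, -0.7, -0.7]
grip_width: 0.0449
grasp_force: 0.0
clock: 5.82
eef_pos: [0.43, -0.3981, 0.051]
tool_rot: [-0.312, 0.887, 0.112, 0.321]
ft_force: [0.3, -0.1, 0.1]
grip_width: 0.024
grasp_force: 0.0
[[-84.   88.1  51. ]]
```

```bash
python3 -m creep '[[[0,5.5,0],[0,0,0]],[[0,5.5,0],[0,0,0]],[[0,5.5,0],[0,0,0]],[[0,5.5,0],[0,0,0]],[[-1,5.4,1],[0,0,0]],[[-1,5.4,1],[0,0,0]],[[-2,5,1.5],[0,0,0]],[[-2,5,1.5],[0,0,0]],[[0,0,0],[0,0,0]]]' && python3 -m creep '[[[0,0,0],[0,0,0]],[[-26,0,-31],[0,0,0]],[[-26,-20,-31],[0,0,0]],[[-13,-35,-15],[0,0,0]],[[0,0,0],[0,0,0]]]' 45
python3 - <<'E'
from h import *
p=wrist('w2'); b=bot.get_obs(); print((comp(b['eef_pos'])*1000).round(1))
c=proj(p,W([-.039,0,.165]))[0]; print(c)
# rectify the dial face to 500 px
s=.045; q=proj(p,[W([-.039,y,.165+z]) for y,z in ((s,s),(-s,s),(-s,-s),(s,-s))]).astype(np.float32)
print(q)
H=cv2.getPerspectiveTransform(q,np.float32([[0,0],[500,0],[500,500],[0,500]]))
d=cv2.warpPerspective(p['image'],H,(500,500)); cv2.imwrite('pics/d2.png',d)
E
```

```text
clock: 6.95
eef_pos: [0.4096, -0.3619, 0.051]
tool_rot: [-0.312, 0.887, 0.109, 0.322]
ft_force: [0.4, -5.5, 1.4]
grip_width: 0.0239
grasp_force: 2.2
clock: 7.58
eef_pos: [0.4454, -0.4035, 0.1525]
tool_rot: [-0.313, 0.887, 0.11, 0.322]
ft_force: [0.4, 0.4, -0.2]
grip_width: 0.0447
grasp_force: 0.0
[[-75.3  76.4 150.7]]
[149.7558962  329.08121717]
[[222.32498 424.76797]
 [ 38.05321 423.44458]
 [ 93.64423 255.09456]
 [236.60738 255.71149]]
```

View pics/d2.png

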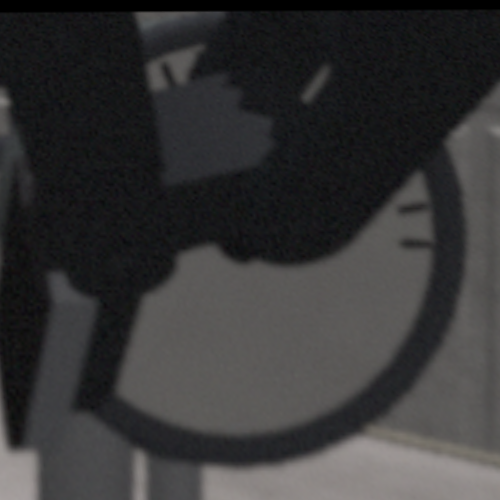

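The fingers hide the needle in this view, so I'll back off and rise.

Run:
```python
from h import *
plan(W([-.15,.11,.25]),Rc(np.radians(40)),3)
```

```text
n 3 dist mm 128.7 rot [-0.002 -0.004 -0.002] total tool shift [  -6.    33.3 -124.2]
[[[-2.0,11.1,-41.4],[-0.0008,-0.0013,-0.0006]],[[-2.1,11.1,-41.4],[-0.0008,-0.0013,-0.0006]],[[-2.1,11.2,-41.4],[-0.0008,-0.0013,-0.0006]]]
```

```bash
python3 -m creep '[[[-2,11,-41],[0,0,0]],[[-2,11,-41],[0,0,0]],[[-2,11,-42],[0,0,0]],[[0,0,0],[0,0,0]]]'
cat >> h.py <<'E'
def dial(p,name,s=.045):
    q=proj(p,[W([-.039,y,.165+z]) for y,z in ((s,s),(-s,s),(-s,-s),(s,-s))]).astype(np.float32)
    H=cv2.getPerspectiveTransform(q,np.float32([[0,0],[500,0],[500,500],[0,500]]))
    d=cv2.warpPerspective(p['image'],H,(500,500),flags=cv2.INTER_CUBIC); d=cv2.convertScaleAbs(d,alpha=1.8); cv2.imwrite(f'pics/{name}.png',d); print(q.round()); return d
E
python3 - <<'E'
from h import *
p=wrist('w3'); dial(p,'d3')
E
```

```text
clock: 8.12
eef_pos: [0.3633, -0.4232, 0.251]
tool_rot: [-0.31, 0.888, 0.112, 0.321]
ft_force: [-0.3, -0.1, -0.8]
grip_width: 0.0451
grasp_force: 0.0
[[205. 285.]
 [ 98. 285.]
 [125. 197.]
 [217. 197.]]
```

View pics/d3.png

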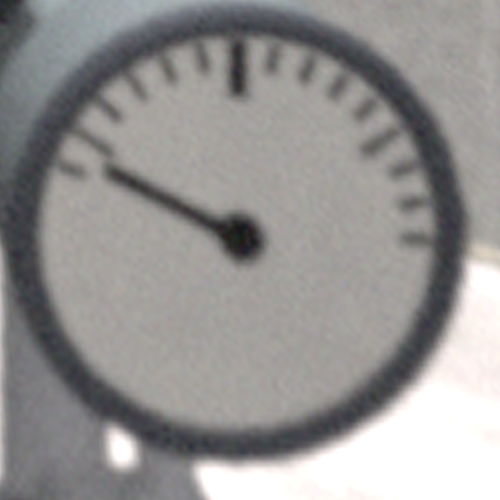

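The needle tip is at (108,170) and the hub at (240,238). That is 1.095 rad short of the zero mark, so the needle reads about 0.1 and the lever needs about 0.455 rad more.

Run:
```python
from h import *
print('end of push 1 tcp',(comp([0.4096,-0.3619,.051])*1000).round(1))
p=np.load('w3.npz'); C=comp(cloud(p).reshape(-1,3))*1000
k=(np.hypot(C[:,0]+88,C[:,1]-129)<30)&(C[:,2]>78)&(C[:,2]<95)
print('knob',k.sum(),np.percentile(C[k],[1,50,99],axis=0).round(1))
pv=np.array([-30,100.])
for th in (.6,.65,.7,1.1): a=np.radians(190)-th; print(th,(pv+65*np.array([np.cos(a),np.sin(a)])).round(1))
```

```text
end of push 1 tcp [[-77.2 129.1  51. ]]
knob 364 [[-100.   116.5   78.2]
 [ -94.6  126.    85.6]
 [ -84.   135.3   88.1]]
0.6 [-89.2 126.8]
0.65 [-87.8 129.8]
0.7 [-86.2 132.6]
1.1 [-69.1 151.9]
```

Run:
```python
from h import *
A=Rc(np.radians(40))
s=plan(W([-.0772,.127,.13]),A,3)
s=plan(W([-.0772,.127,.051]),A,3,start=s)
s=plan(W([-.0696,.1421,.051]),A,3,start=s)
s=plan(W([-.0595,.1528,.051]),A,3,start=s)
```

```text
n 3 dist mm 141.2 rot [-0.003 -0.003 -0.005] total tool shift [ 20.   16.6 138.7]
[[[6.7,5.5,46.2],[-0.001,-0.0011,-0.0015]],[[6.7,5.5,46.2],[-0.001,-0.0011,-0.0015]],[[6.8,5.5,46.2],[-0.001,-0.0011,-0.0015]]]
n 3 dist mm 79.0 rot [0. 0. 0.] total tool shift [50.8 -0.  60.5]
[[[16.9,-0.0,20.2],[0.0,0.0,0.0]],[[16.9,-0.0,20.2],[0.0,0.0,0.0]],[[16.9,-0.0,20.2],[0.0,0.0,0.0]]]
n 3 dist mm 16.9 rot [0. 0. 0.] total tool shift [-5.8 15.1  4.9]
[[[-1.9,5.0,1.6],[0.0,0.0,0.0]],[[-1.9,5.0,1.6],[0.0,0.0,0.0]],[[-1.9,5.0,1.6],[0.0,0.0,0.0]]]
n 3 dist mm 14.7 rot [0. 0. 0.] total tool shift [-7.7 10.7  6.5]
[[[-2.6,3.6,2.2],[0.0,0.0,0.0]],[[-2.6,3.6,2.2],[0.0,0.0,0.0]],[[-2.6,3.6,2.2],[0.0,0.0,0.0]]]
```

```bash
python3 -m creep '[[[7,5.5,46],[0,0,0]],[[7,5.5,46],[0,0,0]],[[6,5.5,47],[0,0,0]],[[17,0,20],[0,0,0]],[[17,0,20],[0,0,0]],[[17,0,20],[0,0,0]],[[0,0,0],[0,0,0]]]' 45 && python3 -m creep '[[[0,0,0],[0,0,0]],[[0,0,0],[0,0,0]],[[-2,5,1.6],[0,0,0]],[[-2,5,1.6],[0,0,0]],[[-2,5,1.6],[0,0,0]],[[-2.5,3.6,2],[0,0,0]],[[0,0,0],[0,0,0]]]' 24
python3 - <<'E'
from h import *
b=bot.get_obs(); print((comp(b['eef_pos'])*1000).round(1))
plan(W([-.0595,.1528,.051]),R.from_quat(b['tool_rot']))
E
```

```text
clock: 9.05
eef_pos: [0.4101, -0.3602, 0.0479]
tool_rot: [-0.311, 0.887, 0.117, 0.32]
ft_force: [0.2, 1.0, 0.3]
grip_width: 0.0449
grasp_force: 0.0
clock: 9.93
eef_pos: [0.4091, -0.3458, 0.0531]
tool_rot: [-0.312, 0.887, 0.109, 0.321]
ft_force: [-0.3, -6.4, 0.7]
grip_width: 0.0242
grasp_force: 2.3
[[-67.4 141.9  53.1]]
n 1 dist mm 13.6 rot [0. 0. 0.] total tool shift [-4.8 10.9  6.6]
[[[-4.8,10.9,6.6],[0.0,0.0,0.0]]]
```

```bash
python3 -m creep '[[[-1.6,3.6,2],[0,0,0]],[[-1.6,3.6,2],[0,0,0]],[[-1.6,3.6,2],[0,0,0]],[[0,0,0],[0,0,0]],[[0,0,0],[0,0,0]]]'
python3 - <<'E'
from h import *
b=bot.get_obs(); print((comp(b['eef_pos'])*1000).round(1))
E
```

```text
clock: 10.55
eef_pos: [0.4093, -0.3334, 0.0525]
tool_rot: [-0.313, 0.887, 0.108, 0.323]
ft_force: [1.8, -5.2, 3.1]
grip_width: 0.0237
grasp_force: 2.9
[[-59.5 151.4  52.5]]
```

```bash
python3 -m creep '[[[-0.6,1.2,0.6],[0,0,0]],[[0,0,0],[0,0,0]]]' && python3 -m creep '[[[0,-2,0],[0,0,0]],[[0,0,0],[0,0,0]],[[-28,0,-34],[0,0,0]],[[-28,0,-34],[0,0,0]],[[0,-15,-50],[0,0,0]],[[0,-20,-50],[0,0,0]],[[0,0,0],[0,0,0]]]' 45
python3 - <<'E'
from h import *
p=wrist('w4'); d=dial(p,'d4')
m=vision.place_of(p,'dial_mid')[:1]; print(m)
p=np.load('w4.npz'); C=comp(cloud(p).reshape(-1,3))*1000
t=(np.abs(C[:,1])<30)&(C[:,0]>-85)&(C[:,0]<-40)&(C[:,2]>76)&(C[:,2]<95); print(t.sum(),np.percentile(C[t],[1,50,99],axis=0).round(1),cv2.minAreaRect(C[t][:,:2].astype(np.float32)))
E
```

```text
clock: 10.8
eef_pos: [0.4094, -0.3324, 0.0525]
tool_rot: [-0.313, 0.887, 0.108, 0.323]
ft_force: [2.2, -7.6, 3.2]
grip_width: 0.0243
grasp_force: 3.3
clock: 11.68
eef_pos: [0.3802, -0.4008, 0.2176]
tool_rot: [-0.311, 0.887, 0.109, 0.322]
ft_force: [0.1, 0.7, -0.1]
grip_width: 0.045
grasp_force: 0.0
[[182. 316.]
 [ 57. 316.]
 [ 95. 210.]
 [200. 210.]]
[{'position': [136.5, 259.8], 'score': 0.74}]
849 [[-61.1 -16.1  76.1]
 [-53.6   1.5  82.3]
 [-40.4  16.8  84.4]] ((-51.076385498046875, -0.24370193481445312), (34.63248825073242, 22.06599235534668), 89.74494171142578)
```

View pics/d4.png

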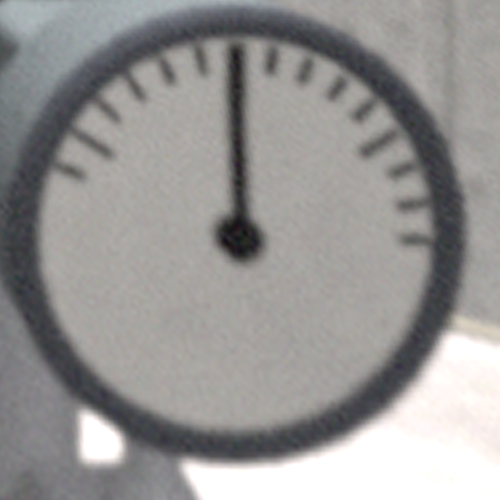

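The needle stands on the bold zero mark: tip at (238,50), hub at (240,238). Next is gripping the master's outer end.

Run:
```python
from h import *
A=Rc(np.radians(40))
s=plan(W([-.1048,0,.124]),A)
s=plan(W([-.0408,0,.0474]),A,4,start=s)
```

```text
n 3 dist mm 151.5 rot [-0.002 -0.003 -0.004] total tool shift [  43.7 -120.5   80.8]
[[[14.6,-40.2,26.9],[-0.0006,-0.0011,-0.0013]],[[14.6,-40.2,26.9],[-0.0006,-0.0011,-0.0013]],[[14.7,-40.2,26.9],[-0.0006,-0.0011,-0.0013]]]
n 4 dist mm 99.8 rot [0. 0. 0.] total tool shift [ 0.2  0.  99.8]
[[[0.1,0.0,25.0],[0.0,0.0,0.0]],[[0.1,0.0,25.0],[0.0,0.0,0.0]],[[0.1,0.0,25.0],[0.0,0.0,0.0]],[[0.1,0.0,25.0],[0.0,0.0,0.0]]]
```

```bash
python3 -m creep '[[[14,-40,27],[0,0,0]],[[15,-40,27],[0,0,0]],[[15,-40.5,27],[0,0,-0.004]],[[0,0,0],[0,0,0]],[[0,0,0],[0,0,0]]]' 60
python3 - <<'E'
from h import *
plan(W([-.0408,0,.0474]),Rc(np.radians(40)),4)
E
```

```text
clock: 12.4
eef_pos: [0.4692, -0.4782, 0.1233]
tool_rot: [-0.313, 0.886, 0.114, 0.321]
ft_force: [-0.6, 0.0, 0.2]
grip_width: 0.0601
grasp_force: 0.0
n 4 dist mm 98.6 rot [ 0.001 -0.002 -0.   ] total tool shift [ 0.3 -1.2 98.6]
[[[0.1,-0.3,24.7],[0.0003,-0.0006,-0.0001]],[[0.1,-0.3,24.7],[0.0003,-0.0006,-0.0001]],[[0.1,-0.3,24.7],[0.0003,-0.0006,-0.0001]],[[0.1,-0.3,24.7],[0.0003,-0.0006,-0.0001]]]
```

```bash
python3 -m creep '[[[0,-1,25],[0,0,0]],[[0,0,25],[0,0,0]],[[0,0,25],[0,0,0]],[[0,0,24],[0,0,0]],[[0,0,0],[0,0,0]],[[0,0,0],[0,0,0]]]' 60 && python3 -m creep '[[[0,0,0],[0,0,0]],[[0,0,0],[0,0,0]],[[0,0,0],[0,0,0]],[[0,0,0],[0,0,0]]]' 0
python3 - <<'E'
from h import *
b=bot.get_obs(); print((comp(b['eef_pos'])*1000).round(1))
print(Rc(np.radians(40),0).inv().apply([-13,0,0]), Rc(np.radians(40),0).inv().apply([0,0,1]))
E
```

```text
clock: 13.15
eef_pos: [0.5195, -0.4421, 0.0508]
tool_rot: [-0.313, 0.886, 0.111, 0.322]
ft_force: [-0.1, -0.5, -0.1]
grip_width: 0.0597
grasp_force: 0.0
clock: 13.65
eef_pos: [0.5187, -0.4422, 0.05]
tool_rot: [-0.313, 0.887, 0.112, 0.322]
ft_force: [-6.0, 0.7, 5.1]
grip_width: 0.0329
grasp_force: 58.8
[[-42.7  -1.9  50. ]]
[ 9.95857776  0.         -8.35623893] [-0.64278761  0.         -0.76604444]
```

```bash
python3 -m creep '[[[6,0,-5],[0,0,0]],[[11.5,0,-9.6],[0,0,0]],[[11.5,0,-9.6],[0,0,0]],[[11.5,0,-9.6],[0,0,0]],[[11.5,0,-9.6],[0,0,0]],[[11.5,0,-9.6],[0,0,0]],[[11.5,0,-9.6],[0,0,0]],[[11.5,0,-9.6],[0,0,0]],[[11.5,0,-9.6],[0,0,0]],[[0,0,-20],[0,0,0]],[[-20,0,-20],[0,0,0]],[[-20,0,-20],[0,0,0]]]'
python3 - <<'E'
from h import *
p=vision.camera('top'); im=p['image']; X=cloud(p); P=X.reshape(-1,3)
m=((im.max(2)<75)&(X[...,0]>.45)&(X[...,0]<.57)&(X[...,1]>-.2)&(X[...,1]<-.06)&(X[...,2]<.025)).astype(np.uint8)
n,l,st,ce=cv2.connectedComponentsWithStats(m)
for i in range(1,n):
    if st[i,4]>60:
        Q=np.array([atz(p,(u,v),.01)[:2] for v,u in np.argwhere(l==i)],np.float32)*1000
        print(i,st[i],ce[i].round(1),cv2.minAreaRect(Q),np.median(X[l==i],0).round(4))
t=((X[...,2]>.04)&(X[...,2]<.06)&(X[...,0]>.38)&(X[...,0]<.5)&(X[...,1]>-.18)&(X[...,1]<-.02))
Q=np.array([atz(p,(u,v),.052)[:2] for v,u in np.argwhere(t)],np.float32)*1000
print('part',len(Q),cv2.minAreaRect(Q))
for q,z in dict(pad_part=0,pad_free=0,part=.01).items(): print(q,[(round(d['score'],2),atz(p,d['position'],z).round(3)) for d in vision.place_of(p,q)[:2]])
cv2.imwrite('pics/t5.png',cv2.resize(im[150:280,220:430],None,fx=3.7,fy=3.7,interpolation=cv2.INTER_CUBIC))
E
```

```text
clock: 15.15
eef_pos: [0.4134, -0.5268, 0.1207]
tool_rot: [-0.313, 0.887, 0.112, 0.321]
ft_force: [0.2, -0.4, -4.0]
grip_width: 0.033
grasp_force: 59.9
1 [266 195  41  37 644] [285.9 212.9] ((506.3955078125, -137.23338317871094), (118.97013092041016, 46.89690399169922), 51.677921295166016) [ 0.5062 -0.1378  0.0089]
part 473 ((438.1986083984375, -90.34759521484375), (107.67813873291016, 34.504547119140625), 63.2943229675293)
pad_part [(0.66, array([ 0.449, -0.091,  0.   ]))]
pad_free [(0.87, array([ 0.503, -0.14 ,  0.   ])), (0.52, array([ 0.441, -0.091,  0.   ]))]
part [(0.88, array([ 0.432, -0.1  ,  0.01 ]))]
```

View pics/t5.png

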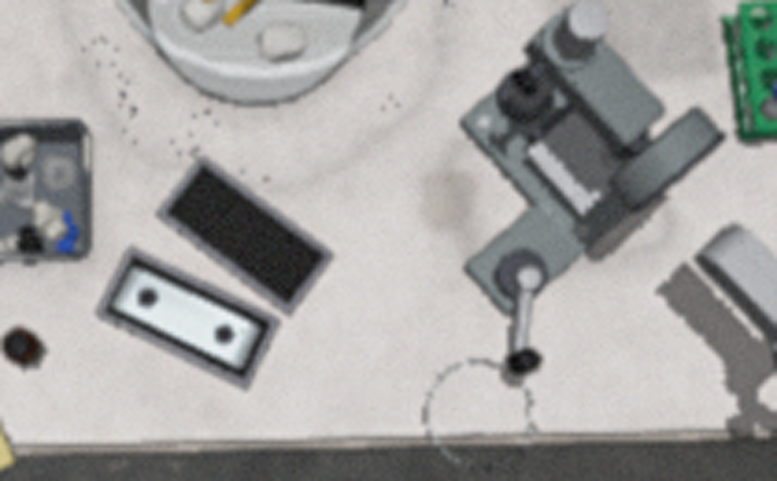

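The free pad is the dark rectangle at about (245,235) in the crop, centred at world (0.506,-0.137) with yaw 51.7°. The spacer is at (0.438,-0.090) with yaw 63°. The master, at the right edge, is out of the comparator. Now I'll carry the master to the free pad.

Run:
```python
from h import *
a=np.radians(40); A=Rc(a)
s=plan([.33,-.36,.19],A)
B=Rc(a,np.radians(51.7))
s=plan([.4861,-.1629,.075],B,6,start=s)
plan([.4861,-.1629,.018],B,3,start=s)
```

```text
n 4 dist mm 199.3 rot [-0.003 -0.005  0.002] total tool shift [-75.4 182.2 -29. ]
[[[-18.8,45.5,-7.2],[-0.0008,-0.0012,0.0006]],[[-18.8,45.6,-7.2],[-0.0008,-0.0012,0.0006]],[[-18.8,45.6,-7.1],[-0.0008,-0.0012,0.0006]],[[-18.8,45.6,-7.1],[-0.0008,-0.0012,0.0006]]]
n 6 dist mm 276.5 rot [-0.144  0.    -0.171] total tool shift [-114.    55.4  245.7]
[[[-19.0,9.2,41.0],[-0.0239,0.0,-0.0285]],[[-19.2,7.7,41.2],[-0.0239,0.0,-0.0285]],[[-19.4,6.2,41.3],[-0.0239,0.0,-0.0285]],[[-19.6,4.6,41.5],[-0.0239,0.0,-0.0285]],[[-19.7,3.1,41.5],[-0.0239,0.0,-0.0285]],[[-19.8,1.5,41.6],[-0.0239,0.0,-0.0285]]]
n 3 dist mm 57.0 rot [0. 0. 0.] total tool shift [36.6 -0.  43.7]
[[[12.2,-0.0,14.6],[0.0,0.0,0.0]],[[12.2,-0.0,14.6],[0.0,0.0,0.0]],[[12.2,-0.0,14.6],[0.0,0.0,0.0]]]
```

```bash
python3 -m creep '[[[-19,45,-7],[0,0,0]],[[-19,45,-7],[0,0,0]],[[-19,46,-7],[0,0,0]],[[-19,46,-7],[0,0,0]],[[-19,9,41],[-0.024,0,-0.0285]],[[-19,8,41],[-0.024,0,-0.0285]],[[-19,6,41],[-0.024,0,-0.0285]],[[-20,5,41],[-0.024,0,-0.0285]],[[-20,3,41],[-0.024,0,-0.0285]],[[-20,1.5,41],[-0.024,0,-0.0285]],[[0,0,0],[0,0,0]],[[0,0,0],[0,0,0]]]'
python3 - <<'E'
from h import *
p=wrist('w5'); X=cloud(p).reshape(-1,3)
b=bot.get_obs(); T=np.array(b['eef_pos']); yp=np.radians(51.7)
C=R.from_euler('z',-yp).apply(X-T)*1000
# bar top plane slope
t=(np.abs(C[:,1])<14)&(C[:,0]>-10)&(C[:,0]<85)&(C[:,2]>0)&(C[:,2]<60)
print('bar',t.sum(),np.percentile(C[t],[1,50,99],axis=0).round(1))
for lo in range(-30,90,10):
    q=(np.abs(C[:,1])<14)&(C[:,0]>=lo)&(C[:,0]<lo+10)&(C[:,2]>0)&(C[:,2]<60)
    if q.sum()>5: print(lo,q.sum(),np.median(C[q],0).round(1))
plan([.4861,-.1629,.020],Rc(np.radians(40),yp),3)
E
```

```text
clock: 16.85
eef_pos: [0.4856, -0.1626, 0.0747]
tool_rot: [-0.41, 0.846, 0.149, 0.306]
ft_force: [-0.6, -0.3, -2.6]
grip_width: 0.0335
grasp_force: 61.7
bar 1429 [[ -9.9 -13.7  31.3]
 [ 16.2  -0.1  32.6]
 [ 72.7  13.6  32.9]]
-30 3646 [-21.5   0.4  12. ]
-20 2189 [-15.3  -0.1  27. ]
-10 390 [-7.2 -0.9 32.6]
0 199 [ 4.8  0.4 32.7]
10 186 [14.3 -0.1 32.7]
20 161 [24.1 -0.1 32.6]
30 152 [34.8 -0.4 32.6]
40 107 [44.1  0.4 32.6]
50 98 [53.1  0.1 32.6]
60 92 [64.6  0.4 32.6]
70 44 [72.4  0.7 32.6]
n 3 dist mm 55.3 rot [-0.001 -0.004 -0.001] total tool shift [34.9  0.2 42.8]
[[[11.6,0.1,14.3],[-0.0004,-0.0015,-0.0002]],[[11.7,0.0,14.3],[-0.0004,-0.0015,-0.0002]],[[11.7,0.0,14.2],[-0.0004,-0.0015,-0.0002]]]
```

View pics/w5.png

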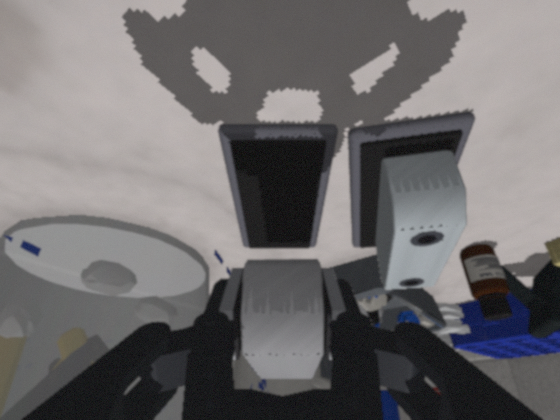

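The master hangs level in the fingers, and the free pad lies straight below it, at (280,185). The spacer is at (420,220). Lowering now.

```bash
python3 -m creep '[[[12,0,14],[0,0,0]],[[12,0,14],[0,0,0]],[[9,0,11],[0,0,0]],[[1.5,0,2],[0,0,0]],[[0,0,0],[0,0,0]],[[0,0,0],[0,0,0]]]'
python3 - <<'E'
from h import *
p=np.load('w5.npz'); X=cloud(p).reshape(-1,3)
t=(X[:,2]>.047)&(X[:,2]<.06)&(np.hypot(X[:,0]-.438,X[:,1]+.09)<.075); print(t.sum(),np.median(X[t],0).round(4),cv2.minAreaRect((X[t][:,:2]*1000).astype(np.float32)))
E
```

```text
clock: 17.65
eef_pos: [0.4868, -0.1638, 0.0228]
tool_rot: [-0.41, 0.846, 0.147, 0.307]
ft_force: [-0.2, -0.4, -3.2]
grip_width: 0.0334
grasp_force: 61.6
4504 [ 0.4332 -0.1101  0.0511] ((439.09893798828125, -94.39954376220703), (92.68409729003906, 34.38291931152344), 62.97063446044922)
```

```bash
python3 -m creep '[[[3,0,3.5],[0,0,0]],[[0.6,0,0.8],[0,0,0]],[[0,0,0],[0,0,0]]]' && python3 -m creep '[[[0,0,0],[0,0,0]],[[0,0,0],[0,0,0]],[[0,0,0],[0,0,0]]]' 50
python3 - <<'E'
from h import *
a=np.radians(40); yp=np.radians(51.7); y2=np.radians(63)
b=bot.get_obs(); p0=np.array(b['eef_pos']); R0=R.from_quat(b['tool_rot'])
q=p0+R0.apply([0,0,-.085])
h=np.array([np.cos(y2),np.sin(y2),0]); c=np.array([.4393,-.0925,0])
g=c-h*.0427; tcp=g+h*.0122; tcp[2]=.010+.026-.0146; print('tcp',tcp)
pre=tcp+Rc(a,y2).apply([0,0,-.085])
s=plan(q,R0,3); s=plan(pre,Rc(a,y2),start=s); plan(tcp,Rc(a,y2),4,start=s)
E
```

```text
clock: 18.02
eef_pos: [0.4863, -0.1632, 0.0165]
tool_rot: [-0.41, 0.846, 0.148, 0.306]
ft_force: [0.4, -0.8, -3.3]
grip_width: 0.0333
grasp_force: 61.6
clock: 18.4
eef_pos: [0.4867, -0.1635, 0.017]
tool_rot: [-0.41, 0.846, 0.147, 0.307]
ft_force: [1.0, -0.6, 0.3]
grip_width: 0.0498
grasp_force: 0.0
tcp [ 0.42545329 -0.1196757   0.0214    ]
n 3 dist mm 85.0 rot [0. 0. 0.] total tool shift [ -0.   0. -85.]
[[[-0.0,-0.0,-28.3],[0.0,0.0,0.0]],[[-0.0,-0.0,-28.3],[0.0,0.0,0.0]],[[-0.0,-0.0,-28.3],[0.0,0.0,0.0]]]
n 2 dist mm 64.5 rot [-0.129 -0.004 -0.15 ] total tool shift [-0.7 64.3 -5.1]
[[[-0.3,32.2,-2.6],[-0.0644,-0.0018,-0.075]],[[-2.8,32.1,-0.5],[-0.0644,-0.0018,-0.075]]]
n 4 dist mm 85.0 rot [0. 0. 0.] total tool shift [-0. -0. 85.]
[[[-0.0,-0.0,21.2],[0.0,0.0,0.0]],[[-0.0,-0.0,21.2],[0.0,0.0,0.0]],[[-0.0,-0.0,21.2],[0.0,0.0,0.0]],[[-0.0,-0.0,21.2],[0.0,0.0,0.0]]]
```

```bash
python3 -m creep '[[[0,0,-20],[0,0,0]],[[0,0,-30],[0,0,0]],[[0,0,-35],[0,0,0]],[[0,32,-3],[-0.064,-0.002,-0.075]],[[-3,32,0],[-0.064,-0.002,-0.075]],[[0,0,0],[0,0,0]],[[0,0,0],[0,0,0]]]' 50
python3 - <<'E'
from h import *
p=wrist('w6'); X=cloud(p).reshape(-1,3)
for n,c,h in (('part',(.439,-.092),(.046,.06)),('master',(.5064,-.137),(.045,.06))):
    t=(X[:,2]>h[0])&(X[:,2]<h[1])&(np.hypot(X[:,0]-c[0],X[:,1]-c[1])<.075); print(n,t.sum(),np.percentile(X[t],[2,50,98],axis=0)[:,2].round(4),cv2.minAreaRect((X[t][:,:2]*1000).astype(np.float32)))
b=bot.get_obs(); y2=np.radians(63); T=np.array(b['eef_pos'])
C=R.from_euler('z',-y2).apply(X-np.array([.4393,-.0925,0]))*1000
t=(np.abs(C[:,1])<15)&(C[:,2]>20)&(C[:,2]<36)&(C[:,0]<-45)&(C[:,0]>-65); print('end',t.sum(),np.median(C[t],0).round(1))
print(T,(R.from_euler('z',-y2).apply(T-np.array([.4393,-.0925,0]))*1000).round(1))
E
```

```text
clock: 19.27
eef_pos: [0.4014, -0.1691, 0.0861]
tool_rot: [-0.491, 0.802, 0.178, 0.292]
ft_force: [0.6, 0.3, 1.6]
grip_width: 0.0497
grasp_force: 0.0
part 2853 [0.0465 0.051  0.0518] ((464.21649169921875, -107.57936096191406), (94.11709594726562, 90.61372375488281), 63.03714370727539)
master 3089 [0.0454 0.0492 0.0514] ((489.85687255859375, -128.14874267578125), (93.95722961425781, 112.71968841552734), 53.61265182495117)
end 955 [-53.9  -0.   28.1]
[ 0.40137356 -0.16907792  0.08609701] [-85.4  -1.   86.1]
```

```bash
python3 -m creep '[[[0,1,21],[0,0,0]],[[0,0,21],[0,0,0]],[[0,0,22],[0,0,0]],[[0,0,21],[0,0,0]],[[0,0,0],[0,0,0]]]' && python3 -m creep '[[[0,0,0],[0,0,0]],[[0,0,0],[0,0,0]],[[0,0,0],[0,0,0]]]' 0
python3 - <<'E'
from h import *
b=bot.get_obs(); T=np.array(b['eef_pos']); y2=np.radians(63); print((R.from_euler('z',-y2).apply(T-np.array([.4398,-.0915,0]))*1000).round(1))
s=plan(T+[0,0,.11],R.from_quat(b['tool_rot']),3)
s=plan([.33,-.36,.19],Rc(np.radians(40)),start=s)
s=plan(W([-.2,0,.12]),Rc(np.radians(40)),5,start=s)
E
```

```text
clock: 19.95
eef_pos: [0.4242, -0.1182, 0.0202]
tool_rot: [-0.491, 0.801, 0.18, 0.291]
ft_force: [-0.1, -0.1, -0.0]
grip_width: 0.0499
grasp_force: 0.0
clock: 20.32
eef_pos: [0.425, -0.1202, 0.0215]
tool_rot: [-0.491, 0.801, 0.178, 0.292]
ft_force: [0.6, -2.2, 1.7]
grip_width: 0.0331
grasp_force: 60.0
[-32.3   0.2  21.5]
n 3 dist mm 110.0 rot [0. 0. 0.] total tool shift [-70.7  -0.1 -84.3]
[[[-23.6,-0.0,-28.1],[0.0,0.0,0.0]],[[-23.6,-0.0,-28.1],[0.0,0.0,0.0]],[[-23.6,-0.0,-28.1],[0.0,0.0,0.0]]]
n 5 dist mm 264.5 rot [ 0.268 -0.     0.322] total tool shift [ 159.2  -24.6 -209.8]
[[[31.8,-4.9,-42.0],[0.0537,-0.0,0.0644]],[[31.4,-9.2,-41.6],[0.0537,-0.0,0.0644]],[[30.6,-13.4,-41.0],[0.0537,-0.0,0.0644]],[[29.6,-17.6,-40.1],[0.0537,-0.0,0.0644]],[[28.4,-21.6,-39.1],[0.0537,-0.0,0.0644]]]
n 5 dist mm 203.3 rot [0. 0. 0.] total tool shift [  92.6 -180.5   13.7]
[[[18.5,-36.1,2.7],[0.0,0.0,0.0]],[[18.5,-36.1,2.7],[0.0,0.0,0.0]],[[18.5,-36.1,2.7],[0.0,0.0,0.0]],[[18.5,-36.1,2.7],[0.0,0.0,0.0]],[[18.5,-36.1,2.7],[0.0,0.0,0.0]]]
```

```bash
python3 -m creep '[[[-23,0,-28],[0,0,0]],[[-24,0,-28],[0,0,0]],[[-24,0,-28],[0,0,0]],[[32,-5,-42],[0.054,0,0.064]],[[31,-9,-42],[0.054,0,0.064]],[[31,-13,-41],[0.054,0,0.064]],[[30,-18,-40],[0.054,0,0.064]],[[28,-22,-39],[0.054,0,0.064]]]' && python3 -m creep '[[[18,-36,3],[0,0,0]],[[18,-36,3],[0,0,0]],[[18,-36,3],[0,0,0]],[[19,-36,3],[0,0,0]],[[19,-36,3],[0,0,0]],[[0,0,0],[0,0,0]],[[0,0,0],[0,0,0]]]'
python3 - <<'E'
from h import *
p=wrist('w7'); X=cloud(p).reshape(-1,3); b=bot.get_obs(); T=np.array(b['eef_pos']); print((comp(T)*1000).round(1))
C=R.from_euler('z',-yaw).apply(X-T)*1000
for lo in range(-20,90,15):
    q=(np.abs(C[:,1])<20)&(C[:,0]>=lo)&(C[:,0]<lo+15)&(C[:,2]>18)&(C[:,2]<60)
    if q.sum()>5: print(lo,q.sum(),np.median(C[q],0).round(1),np.percentile(C[q],[2,98],axis=0)[:,1].round(1))
D=comp(X)*1000
t=(np.abs(D[:,1])<30)&(D[:,0]>-19)&(D[:,0]<30)&(D[:,2]>36)&(D[:,2]<54); print('table',t.sum(),np.percentile(D[t],[2,50,98],axis=0).round(1))
t=(np.abs(D[:,1])<40)&(D[:,0]>-30)&(D[:,0]<-5)&(D[:,2]>20)&(D[:,2]<43); print('tablefront',t.sum(),np.percentile(D[t],[2,50,98],axis=0).round(1))
plan(W([-.16,0,.0575]),Rc(np.radians(40)),3)
E
```

```text
clock: 21.32
eef_pos: [0.3286, -0.361, 0.1894]
tool_rot: [-0.312, 0.887, 0.113, 0.322]
ft_force: [-0.7, -0.4, -2.2]
grip_width: 0.033
grasp_force: 60.8
clock: 22.2
eef_pos: [0.3955, -0.537, 0.1181]
tool_rot: [-0.313, 0.886, 0.115, 0.322]
ft_force: [-0.7, -0.4, -3.1]
grip_width: 0.0332
grasp_force: 61.2
[[-198.     1.6  119.1]]
-20 2768 [-15.3  -0.4  24.6] [-17.2  16. ]
-5 413 [ 0.9 -0.8 28.7] [-16.4  14.8]
10 335 [17.4 -0.4 28.6] [-16.1  15. ]
25 252 [31.5 -0.9 28.5] [-16.3  14.8]
40 231 [46.9 -0.9 28.5] [-16.4  14.6]
55 182 [61.9 -0.9 28.6] [-16.3  14.7]
70 33 [72.1 -7.2 28.5] [-16.9  14.2]Traceback (most recent call last):
  File "<stdin>", line 8, in <module>
    return _quantile_unchecked(
        a, q, axis, out, overwrite_input, method, keepdims, weights)
    return _ureduce(a,
                    func=_quantile_ureduce_func,
    ...<5 lines>...
                    overwrite_input=overwrite_input,
                    method=method)
    r = func(a, **kwargs)
    result = _quantile(arr,
                       quantiles=q,
    ...<2 lines>...
                       out=out,
                       weights=wgt)
    slices_having_nans = np.isnan(arr[-1, ...])
                                  ~~~^^^^^^^^^
IndexError: index -1 is out of bounds for axis 0 with size 0
```

View pics/w7.png

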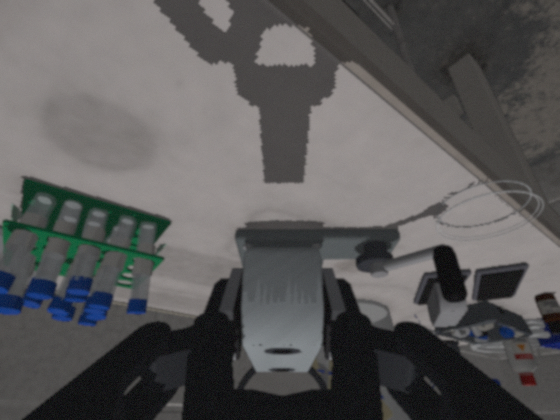

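Run:
```python
from h import *
s=plan(W([-.14,-.001,.057]),Rc(np.radians(40)),3)
plan(W([-.055,-.001,.057]),Rc(np.radians(40)),7,start=s)
```

```text
n 3 dist mm 85.0 rot [0.001 0.    0.001] total tool shift [-4.5 -2.7 84.9]
[[[-1.5,-0.9,28.3],[0.0004,0.0,0.0003]],[[-1.5,-0.9,28.3],[0.0004,0.0,0.0003]],[[-1.5,-0.9,28.3],[0.0004,0.0,0.0003]]]
n 7 dist mm 85.0 rot [0. 0. 0.] total tool shift [-65.1  -0.   54.6]
[[[-9.3,-0.0,7.8],[0.0,0.0,0.0]],[[-9.3,-0.0,7.8],[0.0,0.0,0.0]],[[-9.3,-0.0,7.8],[0.0,0.0,0.0]],[[-9.3,-0.0,7.8],[0.0,0.0,0.0]],[[-9.3,-0.0,7.8],[0.0,0.0,0.0]],[[-9.3,-0.0,7.8],[0.0,0.0,0.0]],[[-9.3,-0.0,7.8],[0.0,0.0,0.0]]]
```

```bash
python3 -m creep '[[[-1.5,-1,28],[0,0,0]],[[-1.5,-1,28],[0,0,0]],[[-1.5,-1,29],[0,0,0]],[[0,0,0],[0,0,0]],[[0,0,0],[0,0,0]],[[0,0,0],[0,0,0]]]'
python3 - <<'E'
from h import *
plan(W([-.055,-.001,.057]),Rc(np.radians(40)),7)
E
```

```text
clock: 23.0
eef_pos: [0.4429, -0.5048, 0.0586]
tool_rot: [-0.314, 0.886, 0.112, 0.323]
ft_force: [-0.1, 0.6, -1.6]
grip_width: 0.0333
grasp_force: 61.1
n 7 dist mm 86.1 rot [-0.003 -0.001  0.003] total tool shift [-64.9   2.   56.5]
[[[-9.3,0.3,8.1],[-0.0004,-0.0001,0.0004]],[[-9.3,0.3,8.1],[-0.0004,-0.0001,0.0004]],[[-9.3,0.3,8.1],[-0.0004,-0.0001,0.0004]],[[-9.3,0.3,8.1],[-0.0004,-0.0001,0.0004]],[[-9.3,0.3,8.1],[-0.0004,-0.0001,0.0004]],[[-9.3,0.3,8.1],[-0.0004,-0.0001,0.0004]],[[-9.3,0.3,8.1],[-0.0004,-0.0001,0.0004]]]
```

```bash
python3 -m creep '[[[-9.3,0.3,8.1],[0,0,0]],[[-9.3,0.3,8.1],[0,0,0]],[[-9.3,0.3,8.1],[0,0,0]],[[-9.3,0.3,8.1],[0,0,0]]]'; python3 -m creep '[[[-9.3,0.3,8.1],[0,0,0]],[[-9.3,0,8],[0,0,0]],[[-9.3,0,8],[0,0,0]],[[0,0,0],[0,0,0]]]'
python3 - <<'E'
from h import *
b=bot.get_obs(); print((comp(b['eef_pos'])*1000).round(1), b['ft_torque'])
E
```

```text
clock: 23.5
eef_pos: [0.4816, -0.4706, 0.0559]
tool_rot: [-0.314, 0.886, 0.114, 0.323]
ft_force: [-0.3, -0.5, -3.3]
grip_width: 0.0329
grasp_force: 61.3
clock: 24.0
eef_pos: [0.5104, -0.4478, 0.056]
tool_rot: [-0.314, 0.885, 0.113, 0.323]
ft_force: [3.4, -0.8, -3.9]
grip_width: 0.0332
grasp_force: 61.0
[[-52.6  -1.   56. ]] [-0.84209252  0.39684748 -0.56948994]
```

```bash
python3 -m creep '[[[-2.3,0,1.9],[0,0,0]],[[-2.3,0,1.9],[0,0,0]],[[-1.5,0,1.3],[0,0,0]],[[0,0,0],[0,0,0]]]'; python3 -m creep '[[[-0.8,0,0.6],[0,0,0]],[[-0.8,0,0.6],[0,0,0]],[[0,0,0],[0,0,0]]]'
python3 - <<'E'
from h import *
b=bot.get_obs(); print((comp(b['eef_pos'])*1000).round(1),R.from_euler('z',-yaw).apply(b['ft_force']).round(1))
E
```

```text
clock: 24.5
eef_pos: [0.5147, -0.4444, 0.0558]
tool_rot: [-0.313, 0.886, 0.113, 0.322]
ft_force: [-3.9, -3.9, 0.6]
grip_width: 0.0332
grasp_force: 62.0
clock: 24.88
eef_pos: [0.516, -0.4433, 0.0559]
tool_rot: [-0.313, 0.886, 0.113, 0.322]
ft_force: [-4.1, -3.8, 0.5]
grip_width: 0.0333
grasp_force: 62.1
[[-45.5  -1.1  55.9]] [-5.6 -0.4  0.5]
```

```bash
python3 -m creep '[[[-0.8,0,0.6],[0,0,0]],[[-0.8,0,0.6],[0,0,0]],[[0,0,0],[0,0,0]]]'; python3 -m creep '[[[-0.8,0,0.6],[0,0,0]],[[0,0,0],[0,0,0]]]';  python3 -m creep '[[[-0.8,0,0.6],[0,0,0]],[[0,0,0],[0,0,0]]]'
python3 - <<'E'
from h import *
b=bot.get_obs(); print((comp(b['eef_pos'])*1000).round(1),R.from_euler('z',-yaw).apply(b['ft_force']).round(1))
E
```

```text
clock: 25.25
eef_pos: [0.5175, -0.4421, 0.0558]
tool_rot: [-0.313, 0.886, 0.113, 0.322]
ft_force: [-4.7, -4.4, 0.4]
grip_width: 0.0328
grasp_force: 62.1
clock: 25.5
eef_pos: [0.5183, -0.4414, 0.0559]
tool_rot: [-0.313, 0.886, 0.113, 0.322]
ft_force: [-4.4, -3.8, 0.1]
grip_width: 0.033
grasp_force: 61.9
clock: 25.75
eef_pos: [0.5188, -0.441, 0.0559]
tool_rot: [-0.313, 0.886, 0.113, 0.322]
ft_force: [-4.7, -4.2, 0.6]
grip_width: 0.0328
grasp_force: 62.2
[[-41.8  -1.1  55.9]] [-6.3 -0.3  0.6]
```

Still no stop contact, so I'll advance further.

```bash
for i in 1; do python3 -m creep '[[[-0.8,0,0.6],[0,0,0]],[[0,0,0],[0,0,0]]]' | grep ft_force; python3 -m creep '[[[-0.8,0,0.6],[0,0,0]],[[0,0,0],[0,0,0]]]' | grep ft_force; done
python3 - <<'E'
from h import *
b=bot.get_obs(); print((comp(b['eef_pos'])*1000).round(1),R.from_euler('z',-yaw).apply(b['ft_force']).round(1))
E
```

```text
ft_force: [-8.8, -6.0, 1.2]
ft_force: [-11.8, -7.6, 3.3]
[[-41.8  -1.1  55.9]] [-13.9   1.5   3.3]
```

The bar is against the stop: force is rising with no motion. Releasing, backing off and reading the dial.

```bash
python3 -m creep '[[[0,0,0],[0,0,0]],[[0,0,0],[0,0,0]],[[0,0,0],[0,0,0]],[[0,0,-15],[0,0,0]],[[0,0,-30],[0,0,0]],[[0,0,-45],[0,0,0]],[[-15,40,-30],[0,0,0]],[[-15,40,-30],[0,0,0]],[[-10,32,-30],[0,0,0]],[[0,0,0],[0,0,0]],[[0,0,0],[0,0,0]]]' 52
python3 - <<'E'
from h import *
p=wrist('w8'); d=dial(p,'d8')
C=comp(cloud(p).reshape(-1,3))*1000
t=(np.abs(C[:,1])<30)&(C[:,0]>-85)&(C[:,0]<-40)&(C[:,2]>84)&(C[:,2]<95); print(t.sum(),np.percentile(C[t],[1,50,99],axis=0).round(1),cv2.minAreaRect(C[t][:,:2].astype(np.float32)))
t=(np.abs(C[:,1])<15)&(C[:,0]>-80)&(C[:,0]<-50)&(C[:,2]>54)&(C[:,2]<68); print('end',t.sum(),np.median(C[t],0).round(1),np.polyfit(C[t][:,1],C[t][:,0],1))
E
```

```text
clock: 27.62
eef_pos: [0.385, -0.405, 0.2197]
tool_rot: [-0.314, 0.886, 0.113, 0.323]
ft_force: [-0.6, -0.2, -0.4]
grip_width: 0.0522
grasp_force: 0.0
[[190. 313.]
 [ 64. 312.]
 [100. 207.]
 [206. 207.]]
441 [[-55.  -17.9  84.1]
 [-48.   -1.4  85.3]
 [-40.3  15.   86.6]] ((-47.64270782470703, -1.783395767211914), (34.1352424621582, 15.467042922973633), 88.31016540527344)
end 437 [-64.7   1.5  61.3] [  0.12566247 -64.16274888]
```

View pics/d8.png

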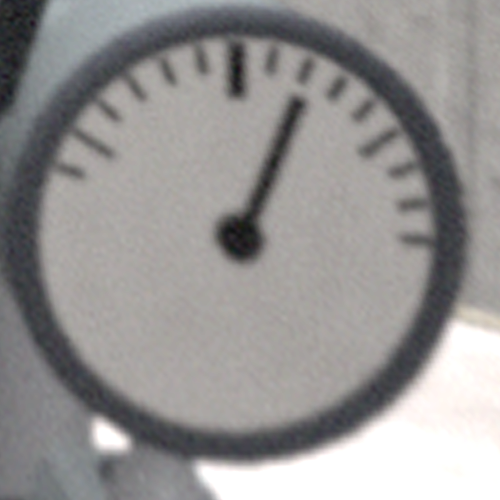

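The needle tip is at (298,98) and the hub at (240,238). That is about 0.4 rad past zero, as expected. One quick numeric check of the master, then I hand in.

Run:
```python
from h import *
p=vision.camera('top'); X=cloud(p)
t=(X[...,2]>.038)&(X[...,2]<.065)&(X[...,0]>.43)&(X[...,0]<.575)&(X[...,1]>-.22)&(X[...,1]<-.06)
Q=np.array([atz(p,(u,v),.05)[:2] for v,u in np.argwhere(t)],np.float32)*1000
r=cv2.minAreaRect(Q); print(len(Q),r, np.percentile(X[t][:,2],[5,50,95]).round(4))
if np.hypot(r[0][0]-506.4,r[0][1]+137.2)<12: print(workorder.job_done())
```

```text
455 ((513.7706298828125, -143.27500915527344), (107.52241516113281, 60.76760482788086), 53.21733093261719) [0.0408 0.0483 0.0522]
the job is handed in; nothing more can be done
None
```

The job is handed in. The comparator was zeroed on the master and the spacer now sits against the stop, reading about 0.4 rad past zero. The master is on the free pad at the right height. My last overhead check put it about 9 mm off centre, but that outline was noisy, so its exact pose is approximate.

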